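# Stand two toppled desk monitors back on their feet

## Task

The orange and the blue desk monitor have been knocked onto their backs: stand both up again, each on its own spot, by gently pushing its raised foot plate over with the fingertips until it rests flat on its foot. Do not pinch, lift or carry them or shove them along the desk, and leave the yellow monitor and the other things where they are.

Things in the scene. Friction and masses are not known exactly. Their poses are not given: they have to be found in the camera images.
- orange: Orange L-shaped desk monitor on its back: panel flat, black screen up; dark foot plate upright like a fin. Origin: mid heel, the outer corner edge of the L, on the desk. x: heel to panel's top end (level now, up once it stands); z: out of the screen (up now); y along the heel. 110 wide in y. Foot plate fills x 0..6, z 0..110 mm, panel x 6..120, z 0..18 mm. Mass 0.34-0.67 kg
- blue: Blue L-shaped desk monitor on its back: panel flat, black screen up; dark foot plate upright like a fin. Origin: mid heel, the outer corner edge of the L, on the desk. x: heel to panel's top end (level now, up once it stands); z: out of the screen (up now); y along the heel. 110 wide in y. Foot plate fills x 0..6, z 0..110 mm, panel x 6..120, z 0..18 mm. Mass 0.34-0.67 kg
- orange_fin (a point): Middle of the fin's upper edge (the foot plate's free edge, with an edge strip in orange), 110 mm above the heel. Pushed near here from the screen side towards the body's -x with 1 to 5 N, the monitor pivots on its heel; past about 40 degrees it drops on to its foot by itself. The foot lands on the 110 mm of desk on the -x side of the heel
- blue_fin (a point): Middle of the fin's upper edge (the foot plate's free edge, with an edge strip in blue), 110 mm above the heel. Pushed near here from the screen side towards the body's -x with 1 to 5 N, the monitor pivots on its heel; past about 40 degrees it drops on to its foot by itself. The foot lands on the 110 mm of desk on the -x side of the heel
- yellow: Yellow desk monitor of the same make and size, already standing on its foot: 120 mm tall, foot plate reaching 110 mm out of its origin along its -x. Origin: middle of the heel, on the desk; z up. Loose, to be left alone.
- mug: white mug, 76 mm across, 90 mm high, handle along its +y; origin at its underside. Loose, to be left alone.
- screwdriver: screwdriver 160 mm long, lying on the desk along its x axis; origin under its middle. Loose, to be left alone.
- jar: small closed jar, 48 mm across, 75 mm high; origin at its underside. Loose, to be left alone.
- speaker: black desk speaker, 70 x 75 x 100 mm high; origin at its underside. Loose, to be left alone.
- tester: red hand-held tester lying flat, 150 x 70 mm, 35 mm high; origin at its underside. Loose, to be left alone.
Things that resemble listed ones, but are neither listed nor needed, are in the scene too. Leave any turquoise look-alike of the blue alone.

How it is judged:
By the outcome, as a careful person would: the job done as asked, in the order asked, and still so for the second after the job is handed in, with the robot touching nothing.
It also fails if it takes over 64 s, if anything falls off the work surface, if the arm or the gripper's body presses on something with over 40 N, if the wrist force passes 120 N, or if a joint passes its speed limit or range.

## Robot

A 6-joint arm with a two-finger parallel gripper is mounted at the origin on the work surface. World frame = base frame: x ahead of the robot, y to its left, z up, the work surface at z = 0. Lengths are in m, angles in rad, forces in N, time in s.
With the tool pointing down it reaches from about 0.25 to 0.8 m from the base axis. Payload 8.5 kg.
Tool frame: the origin (TCP) lies midway between the tips of the shut fingers; the grasp point (between the pads) lies env.grip_point_offset behind it (env.grip_point_offset is the distance from the TCP to the grasp point, in m); z points along the fingers, y is the direction in which the jaws open and shut (so a half turn about z gives the same grasp; the last joint's range is limited). The gripper opens to 85 mm and grips with 20 to 120 N. Pads are 22 mm wide; open, the fingers measure 114 mm over their backs; the gripper's body (76 mm by 85 mm) begins 54 mm behind the grasp point. The pads swing forward as they close: fully open they stand 13 mm farther back than shut.
Start: joints at [-1.25, 0.238, -0.013, 1.319, 0, 1.571], TCP at [0.166, -0.498, 0.231] pointing down, gripper open.
Joint ranges: [-2.66, 2.66], [-1.03, 1.9], [-1.14, 1.46], [-1.82, 2.27], [-1.45, 1.34], [-3.14, 3.14]. Speed limits (rad/s): [2.22, 2.22, 2.79, 3.14, 3.14, 3.14].

## Interface

Orientations are given as a unit quaternion [w, x, y, z].
In Python, from plant import env gives the robot as it stands.
- The arm moves only by the tool jog_arm, never from a script. Its arguments are lists of equal length, an entry for each row: "jaw": the gripper command: -1 is fully open, 1 is shut, values between are in proportion; "xyz": the shift along the tool's x, y, z in cm, a list of three; "angular": the turn, a rotation vector about the tool's x, y, z in rad, a list of three. In form: {"jaw": [jaw, ...], "xyz": [[dx, dy, dz], ...], "angular": [[ax, ay, az], ...]}. A call has 1 to 20 rows; each row shifts and turns the pose as measured when the row begins, along the tool's axes as they then stand; what a row does not reach is not made up. A row lasts 1/10 s, in which the tool goes at most 50 mm and 8.59 degrees, less where a joint would pass 70% of its speed; a pose out of reach is approached as far as the arm can. A call with a gripper value outside its range is refused whole. The fingers move at their own pace and stop on an object; "squeeze" is the grip in N (left out, the last holds). Time passes only in rows, so rows that do not move let the fingers close. It gives the time, the measured TCP pose, the force and the opening at its end, in the units of the state.
- env.get_obs(): the state, without advancing time (a new reading comes with each control period).
- env.snapshot(name): name is "scene" or "top" or "wrist"; returns (picture, depth): 400x640x3 uint8, red, green, blue; 400x640 float32, m along the optical axis (not along the pixel's ray), 0 where there is no reading.
- env.get_calibration(name): a dict with "intrinsics" (3x3 intrinsics, pixels), "origin" and "rotation" of the camera in the world. Camera axes: x right, y up, looking along -z (the intrinsics and any distortion apply to the point x, -y, -z); pixel columns grow to the right and rows downward; lengths in m; the calibration is good to about 2 mm. A picture is of the moment at which its call begins: read the wrist's pose just before it. get_calibration takes no time and is no camera call; for the wrist camera it gives the pose at the moment of the call.
- env.hand_in(): hands the job in, once; it reports no verdict.
The state is a dict: "time_s": time; "joints": joint angles; "qd": joint speeds; "effort": joint torques, N m; "tool_pos": TCP position; "tool_rot": TCP orientation; "wrist_force": force on the tool from outside, world axes, zero at the start; "wrist_torque": the same for the moment, N m; "finger_gap": finger opening in m.
Only numpy, scipy, OpenCV 4.12 (cv2) and the standard library are available. Lean on these libraries where they do the work, as an engineer would, in place of code of your own. Each camera call takes 0.05 s, during which the arm holds its last target.

## Working session

There is one attempt and no reset: what is moved stays moved. The work goes in short steps, Python scripts to look and compute and a tool call to move; the robot and the scene stay as the last step left them, time stands still between calls to the robot, and variables do not carry over. Pictures are saved under pics/ and viewed, and the job is handed in when it is done.

Besides the shell and the picture viewer there is one more tool, called after "Call:" as name(argument=value, ...) on one line, values as JSON. jog_arm: Moves the arm, as the interface text tells. Its arguments: {"type":"object","properties":{"jaw":{"type":"array","items":{"type":"number"}},"xyz":{"type":"array","items":{"type":"array","items":{"type":"number"}}},"angular":{"type":"array","items":{"type":"array","items":{"type":"number"}}},"squeeze":{"type":"number"}},"required":["jaw","xyz","angular"]}

```bash
mkdir -p pics; ls
cat > h.py <<'E'
import numpy as np, cv2
from plant import env
def pts(name,d,cal):
    K=np.array(cal['intrinsics']);R=np.array(cal['rotation']);o=np.array(cal['origin'])
    v,u=np.mgrid[0:400,0:640]
    p=np.stack([(u-K[0,2])/K[0,0]*d,-(v-K[1,2])/K[1,1]*d,-d],-1)
    return p@R.T+o
def save(n,p): cv2.imwrite('pics/'+n+'.png',p[:,:,::-1])
E
python3 - <<'E'
from h import *
print(env.get_obs()); print(env.grip_point_offset)
for n in ['scene','top']:
    c=env.get_calibration(n);print(n,c)
    p,d=env.snapshot(n);save(n+'0',p);np.savez('pics/'+n+'0.npz',p=p,d=d,P=pts(n,d,c))
E
```

```text
pics
{'time_s': 0.0, 'joints': array([-1.24997368e+00,  2.38788459e-01, -1.42889843e-02,  1.31918944e+00,
        5.00237423e-07,  1.57078057e+00]), 'qd': array([ 0.0030893 ,  0.00129696,  0.00066463,  0.00173763,  0.00066511,
       -0.00050442]), 'effort': array([-2.30985170e-03, -5.38779759e+01,  3.46440446e+01,  1.82895816e-02,
        1.38431606e-04,  8.16400984e-06]), 'tool_pos': array([ 0.1654222 , -0.49780536,  0.23066007]), 'tool_rot': array([-7.25877422e-04,  9.87160143e-01,  1.59731996e-01, -1.17188835e-04]), 'wrist_force': array([ 0.19019217, -0.30676266, -0.80318979]), 'wrist_torque': array([ 0.01963341,  0.01788085, -0.00535767]), 'finger_gap': 0.08562122135327259}
0.0187
scene {'intrinsics': array([[389.38208926,   0.        , 319.95485194],
       [  0.        , 389.38208926, 197.78093066],
       [  0.        ,   0.        ,   1.        ]]), 'origin': array([ 1.19144591, -0.16133083,  1.13158644]), 'rotation': array([0.74430898, 0.23771193, 0.19018919, 0.59441169])}Traceback (most recent call last):
  File "<stdin>", line 5, in <module>
  File "h.py", line 7, in pts
    return p@R.T+o
           ~^~~~
ValueError: matmul: Input operand 1 has a mismatch in its core dimension 0, with gufunc signature (n?,k),(k,m?)->(n?,m?) (size 4 is different from 3)
```

```bash
sed -i "s/R=np.array(cal\['rotation'\])/R=Rot(cal['rotation'])/" h.py
cat >> h.py <<'E'
from scipy.spatial.transform import Rotation
def Rot(q): return Rotation.from_quat(np.roll(np.array(q),-1)).as_matrix()
E
python3 - <<'E'
from h import *
for n in ['scene','top']:
    c=env.get_calibration(n);print(n,c)
    p,d=env.snapshot(n);save(n+'0',p);np.savez('pics/'+n+'0.npz',p=p,d=d,P=pts(n,d,c))
E
```

```text
scene {'intrinsics': array([[389.38208926,   0.        , 319.95485194],
       [  0.        , 389.38208926, 197.78093066],
       [  0.        ,   0.        ,   1.        ]]), 'origin': array([ 1.19144591, -0.16133083,  1.13158644]), 'rotation': array([0.74430898, 0.23771193, 0.19018919, 0.59441169])}
top {'intrinsics': array([[405.43409751,   0.        , 313.92162566],
       [  0.        , 405.43409751, 196.41108897],
       [  0.        ,   0.        ,   1.        ]]), 'origin': array([ 2.77992002e-01, -7.57317217e-04,  1.28056137e+00]), 'rotation': array([-0.6950736 , -0.06607644,  0.06182881,  0.71322071])}
```

View pics/scene0.png

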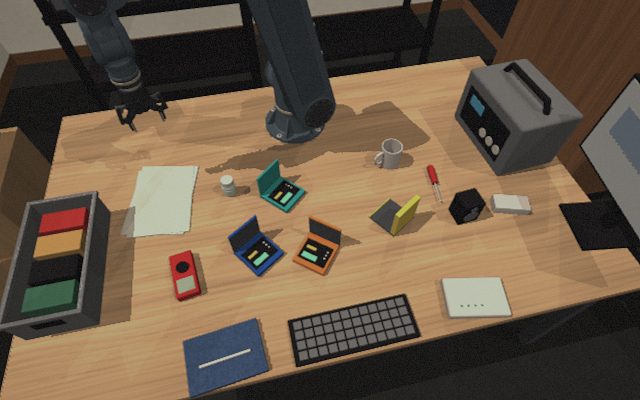

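View pics/top0.png

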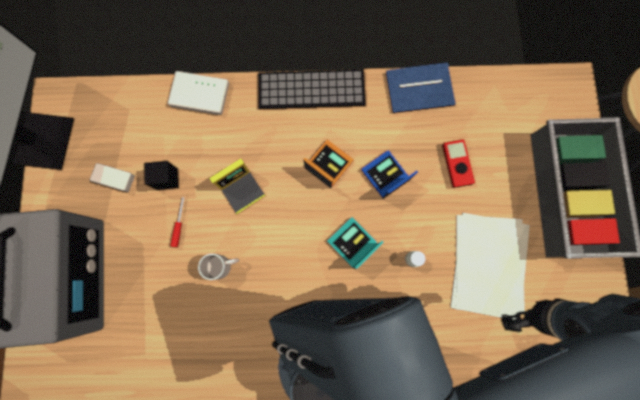

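Scene: the blue monitor is at about (258,245) and the orange at (318,245), with the turquoise decoy at (280,185). In the top view they are at (388,174), (327,163) and (354,243). Next I'll measure their poses.

Run:
```python
from h import *
for n in ['scene','top']:
    z=np.load(f'pics/{n}0.npz');p=z['p'];P=z['P'];d=z['d']
    hsv=cv2.cvtColor(p,cv2.COLOR_RGB2HSV)
    b=dict(scene=dict(orange=(290,210,350,280),blue=(225,210,290,280),turq=(250,155,310,215)),top=dict(orange=(295,135,357,190),blue=(357,145,420,200),turq=(320,215,390,275)))[n]
    for k,(x0,y0,x1,y1) in b.items():
        s=P[y0:y1,x0:x1].reshape(-1,3); dd=d[y0:y1,x0:x1].ravel()>0
        s=s[dd]
        pan=s[(s[:,2]>.013)&(s[:,2]<.026)]; fin=s[(s[:,2]>.04)]
        print(n,k,len(pan),len(fin),'panel mean',pan.mean(0).round(3))
        r=cv2.minAreaRect((pan[:,:2]*1000).astype(np.float32));print(' rect',np.round(r[0],1),np.round(r[1],1),round(r[2],1), np.round(cv2.boxPoints(r)).tolist())
        top=fin[fin[:,2]>.095]
        print(' fin',fin.mean(0).round(3),'max z',fin[:,2].max().round(3))
        f=fin[:,:2]-fin[:,:2].mean(0);u,sv,vt=np.linalg.svd(f,full_matrices=False);t=f@vt[0];m=f@vt[1]
        print(' dir',vt[0].round(3),'span',t.min().round(3),t.max().round(3),'thick sd',m.std().round(4), 'top',top.mean(0).round(3) if len(top) else None)
    x0,y0,x1,y1=(215,150,360,290) if n=='scene' else (290,125,425,280)
    save(n+'crop',cv2.resize(p[y0:y1,x0:x1],None,fx=5,fy=5,interpolation=cv2.INTER_CUBIC)[:600*2:1] if 0 else cv2.resize(p[y0:y1,x0:x1],None,fx=3.8,fy=3.8,interpolation=cv2.INTER_CUBIC))
```

```text
scene orange 1133 414 panel mean [ 0.62  -0.047  0.018]
 rect [619.3 -46.6] [111.1 120.7] 50.6 [[537.0, -51.0], [631.0, -128.0], [701.0, -42.0], [608.0, 35.0]]
 fin [ 0.577 -0.009  0.081] max z 0.113
 dir [0.641 0.768] span -0.057 0.054 thick sd 0.0018 top [ 0.575 -0.01   0.105]
scene blue 1129 439 panel mean [ 0.58  -0.228  0.018]
 rect [ 547.5 -178.2] [119.9 227.6] 32.9 [[435.0, -115.0], [559.0, -306.0], [660.0, -241.0], [536.0, -50.0]]
 fin [ 0.533 -0.26   0.08 ] max z 0.113
 dir [ 0.555 -0.832] span -0.058 0.053 thick sd 0.0019 top [ 0.532 -0.26   0.106]
scene turq 837 344 panel mean [ 0.365 -0.114  0.018]
 rect [ 363.3 -112.5] [120.7 112.7] 42.1 [[281.0, -111.0], [356.0, -195.0], [446.0, -114.0], [370.0, -30.0]]
 fin [ 0.323 -0.152  0.08 ] max z 0.113
 dir [ 0.672 -0.741] span -0.058 0.054 thick sd 0.0019 top [ 0.323 -0.152  0.106]
top orange 979 256 panel mean [ 0.625 -0.053  0.02 ]
 rect [617.5 -44.3] [110.4 120.8] 50.1 [[536.0, -48.0], [628.0, -125.0], [699.0, -41.0], [607.0, 37.0]]
 fin [ 0.572 -0.008  0.089] max z 0.117
 dir [-0.643 -0.766] span -0.056 0.054 thick sd 0.0025 top [ 0.574 -0.008  0.109]
top blue 1120 151 panel mean [ 0.581 -0.222  0.019]
 rect [ 577.5 -226.2] [119.9 111.9] 34.0 [[496.0, -213.0], [559.0, -306.0], [658.0, -239.0], [596.0, -146.0]]
 fin [ 0.528 -0.255  0.098] max z 0.116
 dir [-0.558  0.83 ] span -0.059 0.052 thick sd 0.0025 top [ 0.53  -0.257  0.11 ]
top turq 1281 128 panel mean [ 0.363 -0.109  0.019]
 rect [ 364.6 -108.9] [113.3 110.4] 42.7 [[285.0, -107.0], [360.0, -188.0], [444.0, -111.0], [369.0, -30.0]]
 fin [ 0.319 -0.147  0.104] max z 0.116
 dir [-0.664  0.747] span -0.056 0.053 thick sd 0.0024 top [ 0.322 -0.149  0.11 ]
```

View pics/scenecrop.png

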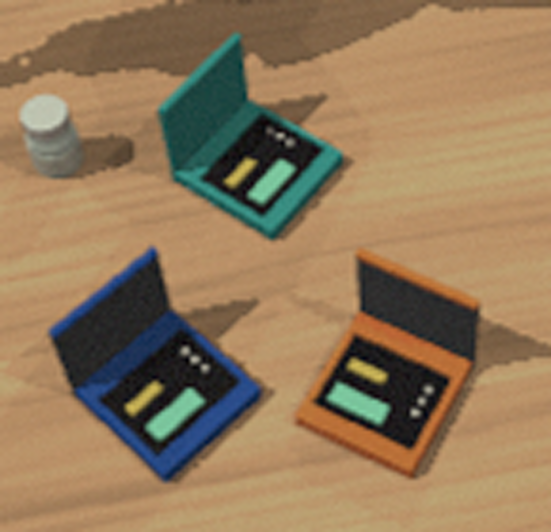

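View pics/topcrop.png

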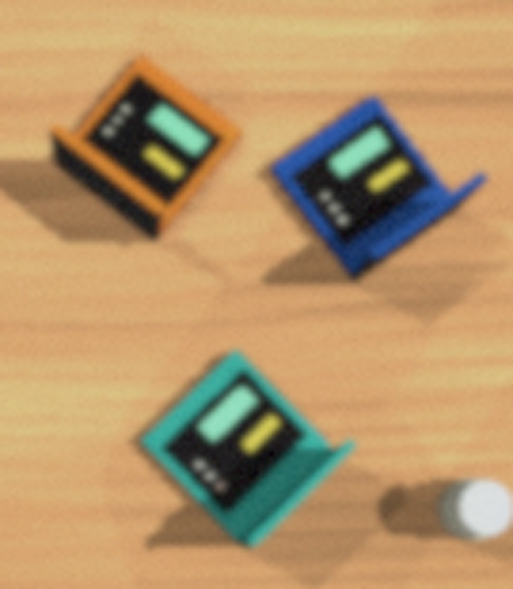

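```bash
cat >> h.py <<'E'
def move(target,yaw):
    """target TCP world; yaw = heading of tool x, tool z down. prints shift in current tool axes (cm) and yaw delta (tool z)"""
    o=env.get_obs();R=Rot(o['tool_rot'])
    Rt=np.array([[np.cos(yaw),np.sin(yaw),0],[np.sin(yaw),-np.cos(yaw),0],[0,0,-1]])
    rv=Rotation.from_matrix(R.T@Rt).as_rotvec()
    print('t',round(o['time_s'],2),'pos',o['tool_pos'].round(4),'F',o['wrist_force'].round(2),'gap',o['finger_gap'].round(3))
    print('shift target-frame cm',(Rt.T@(np.array(target)-o['tool_pos'])*100).round(2),'now-frame',(R.T@(np.array(target)-o['tool_pos'])*100).round(2),'rv',rv.round(3))
OR=dict(O=np.array([.572,-.007,0]),yaw=np.arctan2(-.640,.768))
BL=dict(O=np.array([.528,-.2605,0]),yaw=np.arctan2(.558,.829))
def body(b,x,y,z):
    c,s=np.cos(b['yaw']),np.sin(b['yaw']);return b['O']+np.array([c*x-s*y,s*x+c*y,z])
E
python3 - <<'E'
from h import *
P=np.load('pics/top0.npz')['P'];print('jar',P[258,415],'mug',P[266,210],'yellow',P[170,228])
move(body(OR,.045,0,.2),OR['yaw'])
E
```

```text
jar [ 0.3071169  -0.28684027  0.08098243] mug [0.30046774 0.33229943 0.00514563] yellow [0.57660724 0.25508117 0.11974007]Traceback (most recent call last):
  File "<stdin>", line 3, in <module>
  File "h.py", line 16, in move
    print('t',round(o['time_s'],2),'pos',o['tool_pos'].round(4),'F',o['wrist_force'].round(2),'gap',o['finger_gap'].round(3))
                                                                                                    ^^^^^^^^^^^^^^^^^^^^^
AttributeError: 'float' object has no attribute 'round'
```

```bash
sed -i "s/o\['finger_gap'\].round(3)/round(o['finger_gap'],3)/" h.py
python3 - <<'E'
from h import *
move(body(OR,.045,0,.2),OR['yaw'])
E
```

```text
t 0.15 pos [ 0.1654 -0.4979  0.2308] F [ 0.45 -0.86  0.42] gap 0.085
shift target-frame cm [  4.31 -63.74   3.08] now-frame [ 56.43 -29.94   3.11] rv [-1.000e-03  1.000e-03  1.016e+00]
```

Call:
jog_arm(jaw=[0, 0, 0, 0, 0, 0, 0, 0, 0, 0, 0, 0], xyz=[[0, 0, 0], [0, 0, 0], [0, 0, 0], [0, 0, 0], [0, 0, 0], [0, 0, 0], [0, 0, 0], [0, 0, 0], [0, 0, 0], [0, 0, 0], [0, 0, 0], [0, 0, 0]], angular=[[0, 0, 0.1], [0, 0, 0.1], [0, 0, 0.1], [0, 0, 0.1], [0, 0, 0.1], [0, 0, 0.1], [0, 0, 0.1], [0, 0, 0.1], [0, 0, 0.1], [0, 0, 0.1], [0, 0, 0.02], [0, 0, 0]])

```text
time_s: 1.35
tool_pos: [0.1648, -0.496, 0.2276]
tool_rot: [-0.003, 0.933, -0.361, -0.003]
wrist_force: [-0.8, 0.1, 0.3]
finger_gap: 0.0428
```

Call:
jog_arm(jaw=[0, 0, 0, 0, 0, 0, 0, 0, 0, 0, 0, 0, 0, 0, 0, 0], xyz=[[0, -4, 0], [0, -4, 0], [0, -4, 0], [0.5, -4, 0], [0.5, -4, 0], [0.5, -4, 0], [0.5, -4, 0], [0.5, -4, 0], [0.5, -4, 0], [0.5, -4, 0], [0, -4, 0], [0, -4, 0], [0, -4, 0], [0, -4, 0], [0, -3, 0], [0, 0, 0]], angular=[[0, 0, 0], [0, 0, 0], [0, 0, 0], [0, 0, 0], [0, 0, 0], [0, 0, 0], [0, 0, 0], [0, 0, 0], [0, 0, 0], [0, 0, 0], [0, 0, 0], [0, 0, 0], [0, 0, 0], [0, 0, 0], [0, 0, 0], [0, 0, 0]])

```text
time_s: 2.95
tool_pos: [0.4706, -0.1825, 0.2505]
tool_rot: [-0.072, 0.972, -0.225, 0.013]
wrist_force: [0.5, -0.2, 0.9]
finger_gap: 0.0431
```

Run:
```python
from h import *
move(body(OR,.045,0,.2),OR['yaw'])
```

```text
t 2.95 pos [ 0.4706 -0.1825  0.2505] F [ 0.51 -0.24  0.87] gap 0.043
shift target-frame cm [  1.05 -19.98   5.05] now-frame [  5.81 -18.21   7.75] rv [-0.145  0.025  0.239]
```

Call:
jog_arm(jaw=[0, 0, 0, 0, 0, 0, 0, 0, 0, 0, 0, 0], xyz=[[0.4, -1.5, 0.3], [0.4, -1.5, 0.3], [0.4, -1.5, 0.3], [0.2, -1.5, 0.3], [0.1, -1.5, 0.3], [0.1, -1.5, 0.3], [0.1, -1.5, 0.3], [0.1, -1.5, 0.3], [0.1, -1.5, 0.3], [0.1, -1.5, 0.3], [0, -1.5, 0.3], [0, 0, 0]], angular=[[-0.03, 0.005, 0.05], [-0.03, 0.005, 0.05], [-0.03, 0.005, 0.05], [-0.03, 0.005, 0.05], [-0.025, 0.005, 0.04], [0, 0, 0], [0, 0, 0], [0, 0, 0], [0, 0, 0], [0, 0, 0], [0, 0, 0], [0, 0, 0]])

```text
time_s: 4.15
tool_pos: [0.4876, -0.1928, 0.2347]
tool_rot: [-0.067, 0.972, -0.225, 0.009]
wrist_force: [-0.4, -0.7, 0.6]
finger_gap: 0.0427
```

Run:
```python
from h import *
move(body(OR,.045,0,.2),OR['yaw'])
```

```text
t 4.15 pos [ 0.4876 -0.1928  0.2347] F [-0.39 -0.7   0.58] gap 0.043
shift target-frame cm [ -0.91 -19.67   3.47] now-frame [  3.86 -18.69   5.98] rv [-0.132  0.028  0.24 ]
```

Run:
```python
from h import *
o=env.get_obs();print(o['joints'].round(3),o['qd'].round(3),o['effort'].round(1))
p,d=env.snapshot('scene');save('scene1',p)
```

```text
[-0.455  0.243 -0.005  1.335  0.134  3.141] [ 0.004  0.001  0.004  0.003 -0.007  0.001] [  0.3 -54.1  34.6   0.1   0.7  -0. ]
```

View pics/scene1.png

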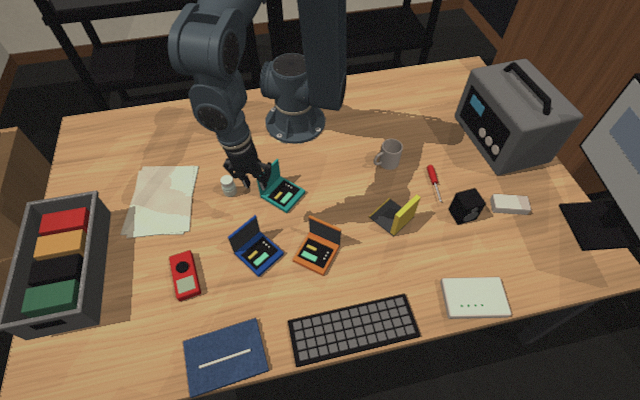

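The picture shows nothing disturbed, but joint 6 is at its limit. I'll use the half-turned orientation, with tool x along body -x.

Call:
jog_arm(jaw=[0, 0, 0, 0, 0, 0, 0, 0, 0, 0, 0, 0, 0, 0, 0, 0, 0, 0, 0, 0], xyz=[[0, 0, 0], [0, 0, 0], [0, 0, 0], [0, 0, 0], [0, 0, 0], [0, 0, 0], [0, 0, 0], [0, 0, 0], [0, 0, 0], [0, 0, 0], [0, 0, 0], [0, 0, 0], [0, 0, 0], [0, 0, 0], [0, 0, 0], [0, 0, 0], [0, 0, 0], [0, 0, 0], [0, 0, 0], [0, 0, 0]], angular=[[-0.13, 0.03, 0], [0, 0, -0.14], [0, 0, -0.14], [0, 0, -0.14], [0, 0, -0.14], [0, 0, -0.14], [0, 0, -0.14], [0, 0, -0.14], [0, 0, -0.14], [0, 0, -0.14], [0, 0, -0.14], [0, 0, -0.14], [0, 0, -0.14], [0, 0, -0.14], [0, 0, -0.14], [0, 0, -0.14], [0, 0, -0.14], [0, 0, -0.14], [0, 0, -0.14], [0, 0, -0.14]])

```text
time_s: 6.2
tool_pos: [0.4769, -0.2145, 0.2373]
tool_rot: [0.011, 0.39, 0.921, 0.006]
wrist_force: [1.1, 0.3, 0.8]
finger_gap: 0.0428
```

Run:
```python
from h import *
print(env.get_obs()['joints'].round(3))
move(body(OR,.045,0,.2),OR['yaw']+np.pi)
```

```text
[-0.43   0.216 -0.028  1.305  0.012  0.372]
t 6.2 pos [ 0.4769 -0.2145  0.2373] F [1.09 0.26 0.8 ] gap 0.043
shift target-frame cm [ 1.48 22.03  3.73] now-frame [ 3.89 21.67  4.08] rv [ 0.018  0.017 -0.107]
```

Call:
jog_arm(jaw=[0, 0, 0, 0, 0, 0, 0, 0, 0, 0, 0, 0], xyz=[[0.1, 2.2, 0.3], [0.1, 2.2, 0.3], [0.1, 2.2, 0.3], [0.1, 2.2, 0.3], [0.1, 2.2, 0.3], [0.1, 2.2, 0.3], [0.1, 2.2, 0.3], [0.1, 2.2, 0.3], [0.1, 2.2, 0.3], [0.1, 2.2, 0.3], [0, 0, 0], [0, 0, 0]], angular=[[0.018, 0.017, -0.05], [0, 0, -0.05], [0, 0, 0], [0, 0, 0], [0, 0, 0], [0, 0, 0], [0, 0, 0], [0, 0, 0], [0, 0, 0], [0, 0, 0], [0, 0, 0], [0, 0, 0]])

```text
time_s: 7.4
tool_pos: [0.6174, -0.0371, 0.2075]
tool_rot: [0.001, 0.341, 0.94, -0.001]
wrist_force: [0.4, -0.1, -0.3]
finger_gap: 0.0426
```

Run:
```python
from h import *
print(env.get_obs()['joints'].round(3))
move(body(OR,.045,0,.2),OR['yaw']+np.pi)
```

```text
[-0.059  0.408  0.174  1.337 -0.002  0.637]
t 7.4 pos [ 0.6174 -0.0371  0.2075] F [ 0.39 -0.05 -0.32] gap 0.043
shift target-frame cm [ 0.91 -0.6   0.75] now-frame [ 0.92 -0.6   0.75] rv [-0.002  0.002 -0.002]
```

Call:
jog_arm(jaw=[0, 0, 0, 0, 0, 0, 0, 0, 0], xyz=[[0, -0.3, 1.5], [0, -0.3, 1.5], [0, 0, 1.5], [0, 0, 1.5], [0, 0, 1.5], [0, 0, 1.5], [0, 0, 1.5], [0, 0, 0.7], [0, 0, 0]], angular=[[0, 0, 0], [0, 0, 0], [0, 0, 0], [0, 0, 0], [0, 0, 0], [0, 0, 0], [0, 0, 0], [0, 0, 0], [0, 0, 0]])

```text
time_s: 8.3
tool_pos: [0.6101, -0.0499, 0.0953]
tool_rot: [0.002, 0.345, 0.939, -0.002]
wrist_force: [0.1, -0.1, -0.6]
finger_gap: 0.0427
```

Run:
```python
from h import *
move(body(OR,.017,0,.095),OR['yaw']+np.pi)
p,d=env.snapshot('scene');save('scene2',cv2.resize(p[130:290,220:400],None,fx=3.5,fy=3.5))
```

```text
t 8.3 pos [ 0.6101 -0.0499  0.0953] F [ 0.12 -0.1  -0.58] gap 0.043
shift target-frame cm [3.98 0.85 0.03] now-frame [3.98 0.82 0.01] rv [-0.001  0.006 -0.009]
```

View pics/scene2.png

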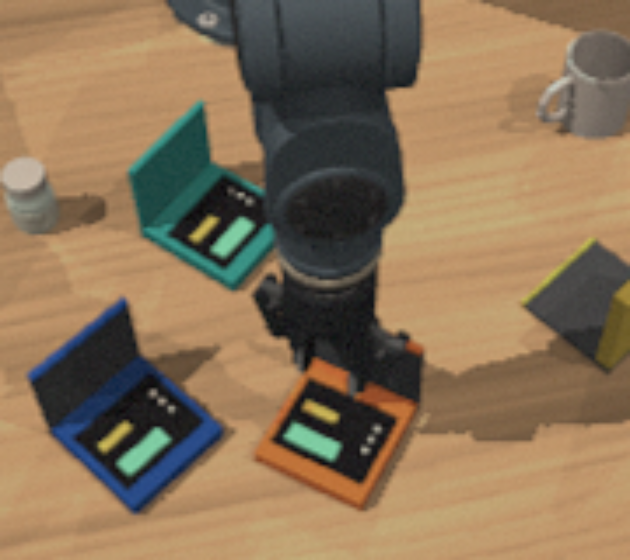

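The fingers are above the orange's screen and the fin is upright. Next I approach it.

Call:
jog_arm(jaw=[0, 0, 0, 0, 0, 0], xyz=[[0.5, 0.4, 0], [0.7, 0.4, 0], [0.7, 0, 0], [0.6, 0, 0], [0.5, 0, 0], [0, 0, 0]], angular=[[0, 0, -0.009], [0, 0, 0], [0, 0, 0], [0, 0, 0], [0, 0, 0], [0, 0, 0]])

```text
time_s: 8.95
tool_pos: [0.5919, -0.0221, 0.0987]
tool_rot: [0.005, 0.34, 0.941, -0.001]
wrist_force: [0.6, 0.3, -0.5]
finger_gap: 0.0426
```

Run:
```python
from h import *
move(body(OR,.017,0,.095),OR['yaw']+np.pi)
```

```text
t 8.95 pos [ 0.5919 -0.0221  0.0987] F [ 0.59  0.29 -0.53] gap 0.043
shift target-frame cm [ 0.8  -0.12  0.37] now-frame [ 0.8  -0.11  0.36] rv [0.002 0.009 0.002]
```

Call:
jog_arm(jaw=[0, 0, 0, 0, 0, 0, 0], xyz=[[0.2, -0.1, 0.3], [0.3, 0, 0.2], [0.3, 0, 0], [0.3, 0, 0], [0.3, 0, 0], [0.3, 0, 0], [0, 0, 0]], angular=[[0, 0, 0], [0, 0, 0], [0, 0, 0], [0, 0, 0], [0, 0, 0], [0, 0, 0], [0, 0, 0]])

```text
time_s: 9.65
tool_pos: [0.5778, -0.0117, 0.0933]
tool_rot: [0.005, 0.34, 0.94, -0.001]
wrist_force: [0.5, -1.3, -0.8]
finger_gap: 0.043
```

Run:
```python
from h import *
move(body(OR,.017,0,.095),OR['yaw']+np.pi)
p,d=env.snapshot('scene');save('scene3',cv2.resize(p[130:290,220:400],None,fx=3.5,fy=3.5))
```

```text
t 9.65 pos [ 0.5778 -0.0117  0.0933] F [ 0.46 -1.28 -0.83] gap 0.043
shift target-frame cm [-0.95 -0.01 -0.17] now-frame [-0.95 -0.01 -0.16] rv [0.002 0.011 0.001]
```

View pics/scene3.png

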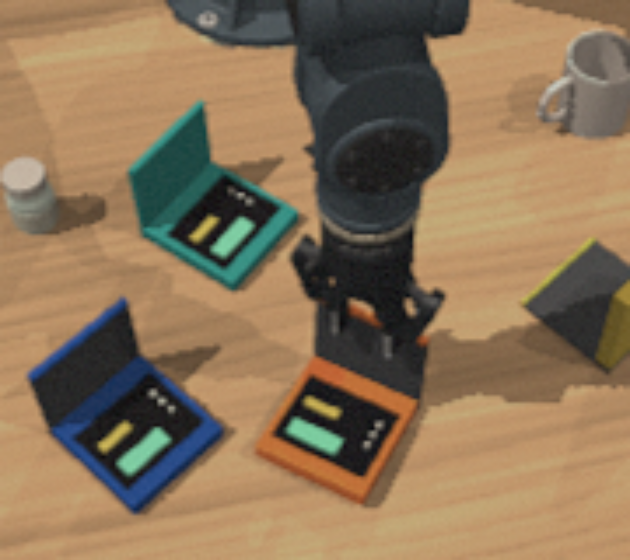

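The fingertips are at the fin and the panel looks almost flat. I'll keep pushing slowly along the arc.

Call:
jog_arm(jaw=[0, 0, 0, 0, 0, 0], xyz=[[0.3, 0, 0], [0.3, 0, 0], [0.3, 0, 0], [0.3, 0, 0], [0.3, 0, 0.1], [0, 0, 0]], angular=[[0, 0, 0], [0, 0, 0], [0, 0, 0], [0, 0, 0], [0, 0, 0], [0, 0, 0]])

```text
time_s: 10.3
tool_pos: [0.5655, -0.0014, 0.092]
tool_rot: [0.006, 0.34, 0.94, -0.001]
wrist_force: [-0.1, -0.2, -1.2]
finger_gap: 0.0427
```

```bash
cat >> h.py <<'E'
def tilt(b,name='scene',tag=None):
    c=env.get_calibration(name);p,d=env.snapshot(name);P=pts(name,d,c)
    if tag: save(tag,cv2.resize(p[130:290,220:400],None,fx=3.5,fy=3.5))
    q=(P-b['O']);cc,s=np.cos(b['yaw']),np.sin(b['yaw'])
    X=q[...,0]*cc+q[...,1]*s;Y=-q[...,0]*s+q[...,1]*cc;Z=q[...,2]
    m=(d>0)&(abs(Y)<.045)&(X>.03)&(X<.12)&(Z>.012)&(Z<.14)
    if m.sum()<30: print('few',m.sum());return
    f=np.polyfit(X[m],Z[m],1);r=Z[m]-np.polyval(f,X[m]);m2=abs(r)<.006
    f=np.polyfit(X[m][m2],Z[m][m2],1);print('panel n',m.sum(),'tilt deg',np.degrees(np.arctan(f[0])).round(1),'z0',f[1].round(4),'Xmax',X[m].max().round(3),'Zmax',Z[m].max().round(3))
E
python3 - <<'E'
from h import *
move(body(OR,.017,0,.095),OR['yaw']+np.pi)
tilt(OR,'scene','scene4')
E
```

```text
t 10.3 pos [ 0.5655 -0.0014  0.092 ] F [-0.07 -0.16 -1.17] gap 0.043
shift target-frame cm [-2.56 -0.01 -0.3 ] now-frame [-2.56 -0.02 -0.27] rv [0.002 0.011 0.001]
panel n 673 tilt deg 12.3 z0 0.0213 Xmax 0.116 Zmax 0.05
```

View pics/scene4.png

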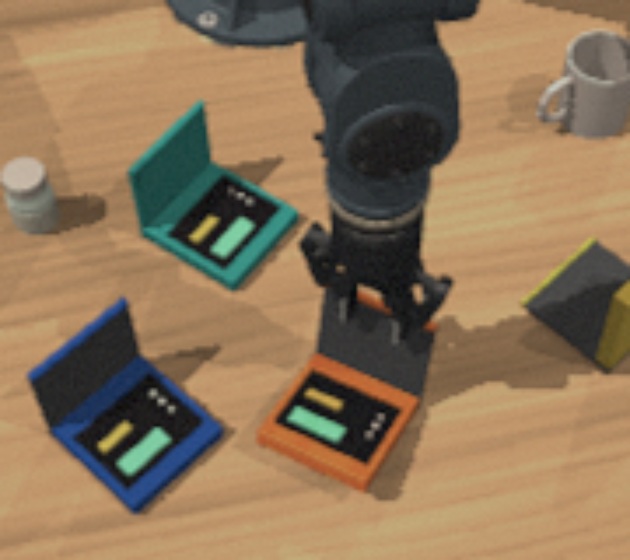

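The panel has tilted 12° about its heel and hasn't slid. I'll continue along the arc.

Call:
jog_arm(jaw=[0, 0, 0, 0, 0, 0, 0, 0, 0], xyz=[[0.3, 0, 0.1], [0.3, 0, 0.1], [0.3, 0, 0.1], [0.3, 0, 0.1], [0.3, 0, 0.1], [0.3, 0, 0.1], [0.3, 0, 0.1], [0.3, 0, 0.2], [0.3, 0, 0.2]], angular=[[0, 0, 0], [0, 0, 0], [0, 0, 0], [0, 0, 0], [0, 0, 0], [0, 0, 0], [0, 0, 0], [0, 0, 0], [0, 0, 0]])

```text
time_s: 11.25
tool_pos: [0.5434, 0.0171, 0.08]
tool_rot: [0.006, 0.34, 0.94, -0.001]
wrist_force: [0.5, 0.1, -0.1]
finger_gap: 0.0426
```

Run:
```python
from h import *
move(body(OR,-.054,0,.071),OR['yaw']+np.pi)
tilt(OR,'scene','scene5')
```

```text
t 11.25 pos [0.5434 0.0171 0.08  ] F [ 0.54  0.13 -0.09] gap 0.043
shift target-frame cm [ 1.65 -0.02  0.9 ] now-frame [ 1.66 -0.02  0.88] rv [0.002 0.011 0.001]
panel n 486 tilt deg 27.4 z0 0.0289 Xmax 0.101 Zmax 0.082
```

View pics/scene5.png

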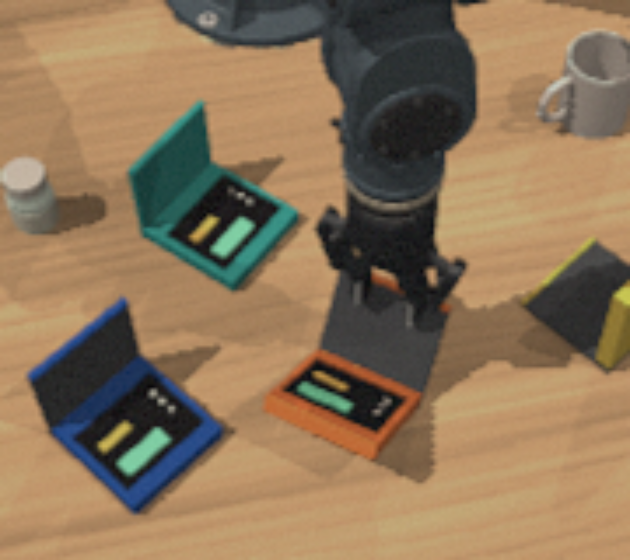

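Call:
jog_arm(jaw=[0, 0, 0, 0, 0, 0], xyz=[[0.3, 0, 0.2], [0.3, 0, 0.2], [0.3, 0, 0.2], [0.3, 0, 0.2], [0.25, 0, 0.2], [0.25, 0, 0.2]], angular=[[0, 0, 0], [0, 0, 0], [0, 0, 0], [0, 0, 0], [0, 0, 0], [0, 0, 0]])

```text
time_s: 11.9
tool_pos: [0.5285, 0.0291, 0.0663]
tool_rot: [0.005, 0.34, 0.94, -0.001]
wrist_force: [0.7, -0.2, -0.1]
finger_gap: 0.0425
```

Run:
```python
from h import *
move(body(OR,-.054,0,.071),OR['yaw']+np.pi)
tilt(OR,'scene','scene6')
```

```text
t 11.9 pos [0.5285 0.0291 0.0663] F [ 0.66 -0.23 -0.1 ] gap 0.043
shift target-frame cm [-0.25  0.01 -0.47] now-frame [-0.25  0.01 -0.47] rv [0.002 0.01  0.001]
panel n 306 tilt deg 31.7 z0 0.0493 Xmax 0.082 Zmax 0.102
```

View pics/scene6.png

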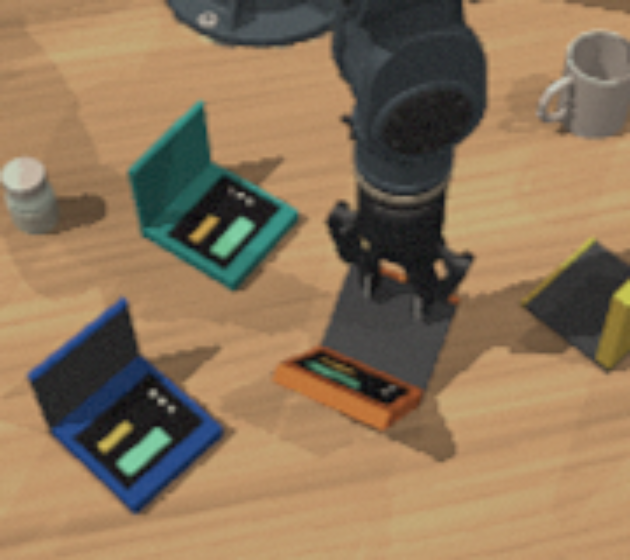

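The tilt is about 40°, near balance. A few slower steps should tip it.

Call:
jog_arm(jaw=[0, 0, 0, 0, 0, 0, 0], xyz=[[0.2, 0, 0.2], [0.2, 0, 0.2], [0.2, 0, 0.2], [0.2, 0, 0.2], [0, 0, 0], [0, 0, 0], [0, 0, 0]], angular=[[0, 0, 0], [0, 0, 0], [0, 0, 0], [0, 0, 0], [0, 0, 0], [0, 0, 0], [0, 0, 0]])

```text
time_s: 12.65
tool_pos: [0.5214, 0.0348, 0.057]
tool_rot: [0.005, 0.34, 0.94, -0.001]
wrist_force: [-0.0, -0.7, -0.4]
finger_gap: 0.0426
```

Run:
```python
from h import *
move(body(OR,-.054,0,.071),OR['yaw']+np.pi)
tilt(OR,'scene','scene7')
```

```text
t 12.65 pos [0.5214 0.0348 0.057 ] F [-0.03 -0.74 -0.38] gap 0.043
shift target-frame cm [-1.17  0.03 -1.4 ] now-frame [-1.18  0.03 -1.39] rv [0.001 0.009 0.001]
few 0
```

View pics/scene7.png

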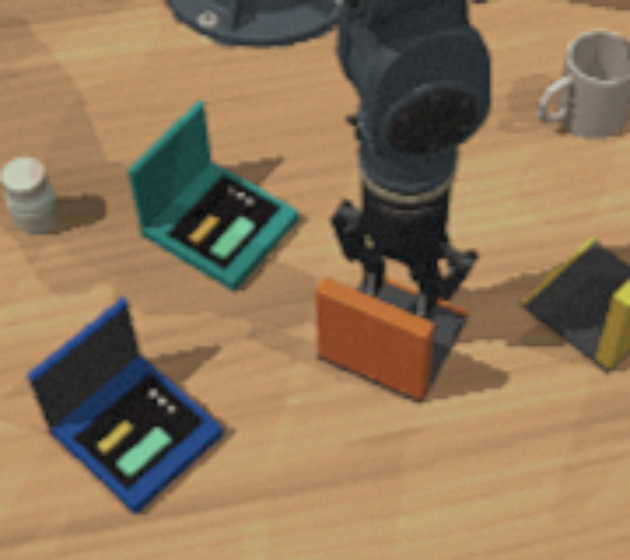

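Orange is standing. Now straight up, then turn for blue.

Call:
jog_arm(jaw=[0, 0, 0, 0, 0, 0, 0, 0, 0, 0, 0, 0, 0], xyz=[[0, 0, -0.5], [0, 0, -1], [0, 0, -1.5], [0, 0, -1.5], [0, 0, -1.5], [0, 0, -1.5], [0, 0, -1.5], [0, 0, -1.5], [0, 0, -1.5], [0, 0, -1.5], [0, 0, -1.5], [0, 0, -1], [0, 0, 0]], angular=[[0, 0, 0], [0, 0, 0], [0, 0, 0], [0, 0, 0], [0, 0, 0], [0, 0, 0], [0, 0, 0], [0, 0, 0], [0, 0, 0], [0, 0, 0], [0, 0, 0], [0, 0, 0], [0, 0, 0]])

```text
time_s: 14.0
tool_pos: [0.5205, 0.0353, 0.2341]
tool_rot: [0.008, 0.34, 0.94, 0.001]
wrist_force: [0.5, 0.3, -0.4]
finger_gap: 0.0426
```

Call:
jog_arm(jaw=[0, 0, 0, 0, 0, 0, 0, 0, 0, 0, 0], xyz=[[0, 0, 0], [0, 0, 0], [0, 0, 0], [0, 0, 0], [0, 0, 0], [0, 0, 0], [0, 0, 0], [0, 0, 0], [0, 0, 0], [0, 0, 0], [0, 0, 0]], angular=[[0, 0, -0.13], [0, 0, -0.13], [0, 0, -0.13], [0, 0, -0.13], [0, 0, -0.13], [0, 0, -0.13], [0, 0, -0.13], [0, 0, -0.13], [0, 0, -0.13], [0, 0, -0.13], [0, 0, 0]])

```text
time_s: 15.1
tool_pos: [0.5175, 0.0349, 0.2294]
tool_rot: [0.003, -0.323, 0.946, -0.004]
wrist_force: [-0.2, -0.6, 0.3]
finger_gap: 0.0429
```

Run:
```python
from h import *
move(body(BL,.05,0,.2),BL['yaw']+np.pi)
print(env.get_obs()['joints'].round(2))
```

```text
t 15.1 pos [0.5175 0.0349 0.2294] F [-0.15 -0.58  0.32] gap 0.043
shift target-frame cm [ 10.63 -25.09   2.94] now-frame [ 12.26 -24.32   3.12] rv [-0.009  0.004  0.065]
[ 0.07  0.22 -0.04  1.3  -0.01 -0.59]
```

Call:
jog_arm(jaw=[0, 0, 0, 0, 0, 0, 0, 0, 0, 0, 0, 0, 0, 0], xyz=[[0.9, -2, 0], [0.9, -2, 0], [0.9, -2, 0.2], [0.9, -2, 0.2], [0.9, -2, 0.2], [0.9, -2, 0.2], [0.9, -2, 0.2], [0.9, -2, 0.2], [0.9, -2, 0.2], [0.9, -2, 0.2], [0.9, -2, 0.2], [0.9, -2, 0.2], [0, -1, 0], [0, 0, 0]], angular=[[0, 0, 0.065], [0, 0, 0], [0, 0, 0], [0, 0, 0], [0, 0, 0], [0, 0, 0], [0, 0, 0], [0, 0, 0], [0, 0, 0], [0, 0, 0], [0, 0, 0], [0, 0, 0], [0, 0, 0], [0, 0, 0]])

```text
time_s: 16.5
tool_pos: [0.5614, -0.2434, 0.2045]
tool_rot: [0.0, -0.263, 0.965, -0.001]
wrist_force: [0.1, 0.4, 0.1]
finger_gap: 0.0426
```

Run:
```python
from h import *
move(body(BL,.05,0,.2),BL['yaw']+np.pi)
```

```text
t 16.5 pos [ 0.5614 -0.2434  0.2045] F [0.09 0.43 0.1 ] gap 0.043
shift target-frame cm [-1.27  0.45  0.45] now-frame [-1.24  0.52  0.45] rv [-0.003 -0.001 -0.059]
```

Call:
jog_arm(jaw=[0, 0, 0, 0, 0, 0, 0, 0, 0, 0, 0], xyz=[[-0.7, 0.3, 0], [-0.7, 0.2, 0], [0, 0, 1.5], [0, 0, 1.5], [0, 0, 1.5], [0, 0, 1.5], [0, 0, 1.5], [0, 0, 1.5], [0, 0, 1.2], [0, 0, 0.7], [0, 0, 0]], angular=[[0, 0, -0.059], [0, 0, 0], [0, 0, 0], [0, 0, 0], [0, 0, 0], [0, 0, 0], [0, 0, 0], [0, 0, 0], [0, 0, 0], [0, 0, 0], [0, 0, 0]])

```text
time_s: 17.6
tool_pos: [0.5732, -0.2202, 0.0931]
tool_rot: [0.001, -0.285, 0.959, -0.001]
wrist_force: [0.6, 0.2, -0.6]
finger_gap: 0.0427
```

Run:
```python
from h import *
move(body(BL,.013,0,.095),BL['yaw']+np.pi)
tilt(BL,'scene','scene8')
```

```text
t 17.6 pos [ 0.5732 -0.2202  0.0931] F [ 0.64  0.25 -0.62] gap 0.043
shift target-frame cm [ 4.7  -0.82 -0.19] now-frame [ 4.68 -0.88 -0.2 ] rv [-0.002  0.002 -0.015]
panel n 803 tilt deg -7.5 z0 0.0336 Xmax 0.12 Zmax 0.14
```

View pics/scene8.png

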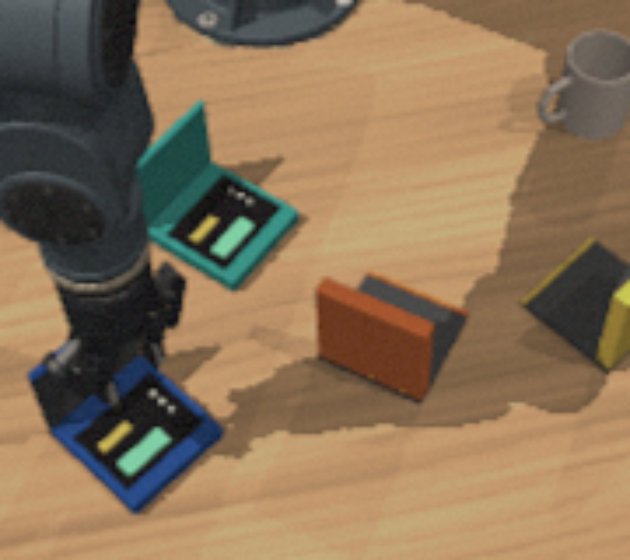

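Orange stands and blue is untouched, with the fingers over its screen. Approaching the blue fin.

Call:
jog_arm(jaw=[0, 0, 0, 0, 0, 0, 0], xyz=[[0.5, -0.4, 0], [0.7, -0.4, 0], [0.7, 0, 0], [0.7, 0, 0], [0.5, 0, 0], [0.3, 0, 0], [0, 0, 0]], angular=[[0, 0, -0.015], [0, 0, 0], [0, 0, 0], [0, 0, 0], [0, 0, 0], [0, 0, 0], [0, 0, 0]])

```text
time_s: 18.35
tool_pos: [0.5482, -0.2497, 0.0963]
tool_rot: [0.003, -0.292, 0.956, -0.002]
wrist_force: [-0.2, 0.9, -0.5]
finger_gap: 0.0428
```

Run:
```python
from h import *
move(body(BL,.013,0,.095),BL['yaw']+np.pi)
```

```text
t 18.35 pos [ 0.5482 -0.2497  0.0963] F [-0.22  0.88 -0.49] gap 0.043
shift target-frame cm [0.98 0.23 0.13] now-frame [0.98 0.23 0.13] rv [-0.006  0.004 -0.   ]
```

Call:
jog_arm(jaw=[0, 0, 0, 0, 0, 0, 0, 0, 0], xyz=[[0.3, 0.2, 0.2], [0.3, 0, 0.1], [0.3, 0, 0], [0.3, 0, 0], [0.3, 0, 0], [0.3, 0, 0], [0.3, 0, 0], [0.3, 0, 0], [0.3, 0, 0]], angular=[[0, 0, 0], [0, 0, 0], [0, 0, 0], [0, 0, 0], [0, 0, 0], [0, 0, 0], [0, 0, 0], [0, 0, 0], [0, 0, 0]])

```text
time_s: 19.25
tool_pos: [0.524, -0.2634, 0.0929]
tool_rot: [0.004, -0.292, 0.956, -0.002]
wrist_force: [1.4, 1.0, -0.7]
finger_gap: 0.0426
```

Run:
```python
from h import *
move(body(BL,.013,0,.095),BL['yaw']+np.pi)
tilt(BL,'scene','scene9')
```

```text
t 19.25 pos [ 0.524  -0.2634  0.0929] F [ 1.39  1.05 -0.66] gap 0.043
shift target-frame cm [-1.79  0.01 -0.21] now-frame [-1.8   0.01 -0.2 ] rv [-0.006  0.006  0.001]
panel n 692 tilt deg 9.7 z0 0.0205 Xmax 0.117 Zmax 0.047
```

View pics/scene9.png

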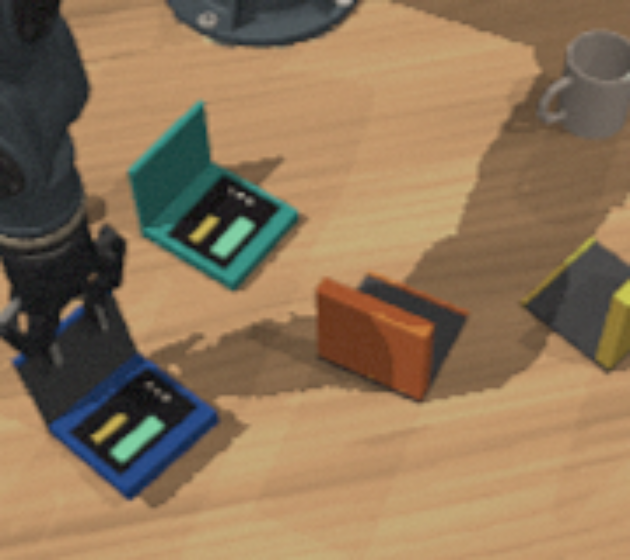

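Blue is pivoting cleanly at about 10°. I'll use the same arc as before.

Call:
jog_arm(jaw=[0, 0, 0, 0, 0, 0, 0, 0, 0, 0, 0], xyz=[[0.3, 0, 0], [0.3, 0, 0.1], [0.3, 0, 0.1], [0.3, 0, 0.1], [0.3, 0, 0.1], [0.3, 0, 0.1], [0.3, 0, 0.1], [0.3, 0, 0.1], [0.3, 0, 0.1], [0.3, 0, 0.2], [0.3, 0, 0.2]], angular=[[0, 0, 0], [0, 0, 0], [0, 0, 0], [0, 0, 0], [0, 0, 0], [0, 0, 0], [0, 0, 0], [0, 0, 0], [0, 0, 0], [0, 0, 0], [0, 0, 0]])

```text
time_s: 20.4
tool_pos: [0.4937, -0.2839, 0.08]
tool_rot: [0.003, -0.292, 0.956, -0.002]
wrist_force: [-0.0, -0.3, 1.0]
finger_gap: 0.0427
```

Run:
```python
from h import *
move(body(BL,-.065,0,.057),BL['yaw']+np.pi)
tilt(BL,'scene','scene10')
```

```text
t 20.4 pos [ 0.4937 -0.2839  0.08  ] F [-0.   -0.33  1.01] gap 0.043
shift target-frame cm [2.35 0.02 2.3 ] now-frame [2.36 0.04 2.28] rv [-0.006  0.005  0.001]
panel n 455 tilt deg 28.2 z0 0.0304 Xmax 0.098 Zmax 0.085
```

View pics/scene10.png

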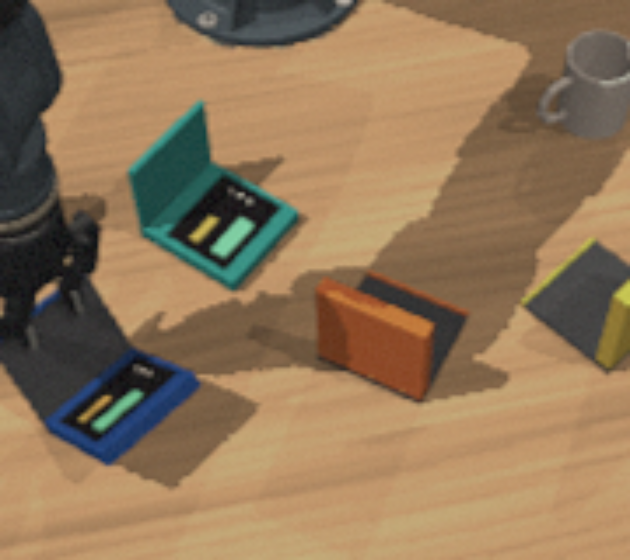

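Blue is at about 28° with its heel in place. Continuing.

Call:
jog_arm(jaw=[0, 0, 0, 0, 0, 0, 0, 0, 0, 0, 0, 0, 0], xyz=[[0.3, 0, 0.2], [0.3, 0, 0.2], [0.3, 0, 0.2], [0.3, 0, 0.2], [0.25, 0, 0.2], [0.2, 0, 0.2], [0.2, 0, 0.2], [0.2, 0, 0.2], [0.2, 0, 0.2], [0.2, 0, 0.2], [0, 0, 0], [0, 0, 0], [0, 0, 0]], angular=[[0, 0, 0], [0, 0, 0], [0, 0, 0], [0, 0, 0], [0, 0, 0], [0, 0, 0], [0, 0, 0], [0, 0, 0], [0, 0, 0], [0, 0, 0], [0, 0, 0], [0, 0, 0], [0, 0, 0]])

```text
time_s: 21.75
tool_pos: [0.4707, -0.299, 0.0573]
tool_rot: [0.003, -0.292, 0.956, -0.002]
wrist_force: [0.4, 0.7, -0.3]
finger_gap: 0.0422
```

Run:
```python
from h import *
move(body(BL,-.065,0,.057),BL['yaw']+np.pi)
tilt(BL,'scene','scene11')
```

```text
t 21.75 pos [ 0.4707 -0.299   0.0573] F [ 0.38  0.7  -0.27] gap 0.042
shift target-frame cm [-0.4  -0.01  0.03] now-frame [-0.4  -0.01  0.03] rv [-0.005  0.004  0.   ]
few 0
```

View pics/scene11.png

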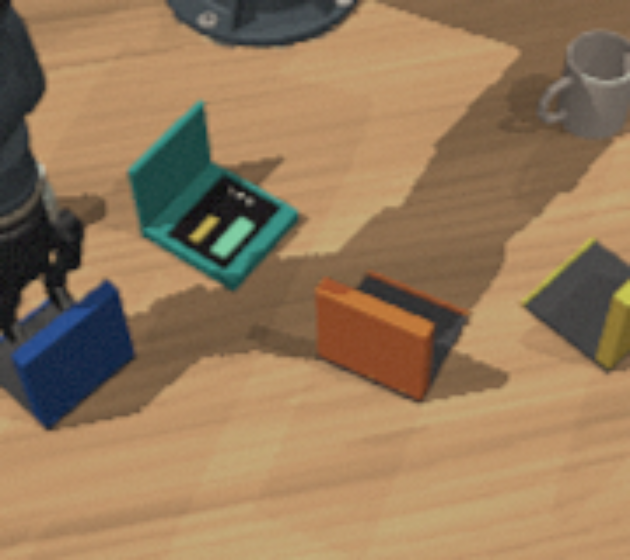

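Both are standing. Retracting straight up.

Call:
jog_arm(jaw=[0, 0, 0, 0, 0, 0, 0, 0, 0, 0, 0, 0, 0], xyz=[[0, 0, -0.5], [0, 0, -1], [0, 0, -1.5], [0, 0, -1.5], [0, 0, -1.5], [0, 0, -1.5], [0, 0, -1.5], [0, 0, -1.5], [0, 0, -1.5], [0, 0, -1.5], [0, 0, -1.5], [0, 0, -1.5], [0, 0, 0]], angular=[[0, 0, 0], [0, 0, 0], [0, 0, 0], [0, 0, 0], [0, 0, 0], [0, 0, 0], [0, 0, 0], [0, 0, 0], [0, 0, 0], [0, 0, 0], [0, 0, 0], [0, 0, 0], [0, 0, 0]])

```text
time_s: 23.1
tool_pos: [0.4703, -0.2981, 0.2402]
tool_rot: [0.005, -0.292, 0.956, -0.005]
wrist_force: [-0.6, 0.0, -0.3]
finger_gap: 0.0426
```

Run:
```python
from h import *
print(env.get_obs()['tool_pos'])
for n in ['scene','top']:
    c=env.get_calibration(n);p,d=env.snapshot(n);P=pts(n,d,c);save(n+'12',p)
    for k,b in (('or',OR),('bl',BL)):
        q=P-b['O'];cc,s=np.cos(b['yaw']),np.sin(b['yaw'])
        X=q[...,0]*cc+q[...,1]*s;Y=-q[...,0]*s+q[...,1]*cc;Z=q[...,2]
        m=(d>0)&(abs(Y)<.08)&(abs(X)<.06)&(Z>.11)&(Z<.13)
        if m.sum()>5:
            r=cv2.minAreaRect((np.stack([X[m],Y[m]],-1)*1000).astype(np.float32));print(n,k,m.sum(),'top centre body mm (expect -9,0)',np.round(r[0],1),np.round(r[1],1),round(r[2],1),'z',Z[m].mean().round(3))
    # others
    z=np.load(f'pics/{n}0.npz');df=(abs(p.astype(int)-z['p']).max(2)>60).astype(np.uint8)*255;save(n+'diff',np.dstack([df]*3))
```

```text
[ 0.47027413 -0.29812592  0.24016702]
scene or 218 top centre body mm (expect -9,0) [-10.5  -0.2] [108.9  22.3] 87.7 z 0.118
scene bl 224 top centre body mm (expect -9,0) [-11.7  -0.6] [110.5  21.6] 89.7 z 0.117
top or 239 top centre body mm (expect -9,0) [-11.5  -0. ] [109.2  19.4] 90.0 z 0.12
top bl 233 top centre body mm (expect -9,0) [-11.3   1.8] [ 17.9 110.6] 0.1 z 0.12
```

View pics/scene12.png

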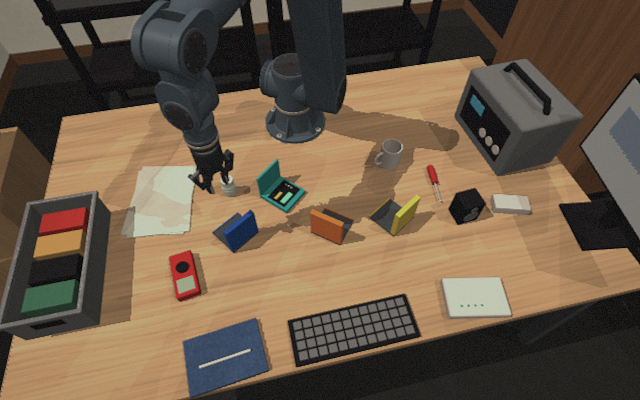

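View pics/scenediff.png

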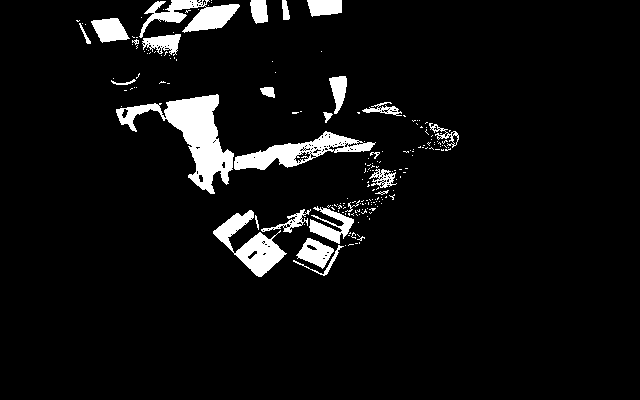

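Orange (330,225) and blue (238,230) both stand upright, within about 2–3 mm of their spots. The difference image shows only the two monitors, the arm and its shadow. The robot is clear, so I'm handing in.

Run:
```python
from h import *
print(env.hand_in())
```

```text
the job is handed in; nothing more can be done
None
```

I stood up the orange monitor first and then the blue one. Each was pushed slowly at the top of its raised foot plate with the half-open fingertips, without any gripping, until it tipped onto its foot.

- **Position:** in the last check both panel tops were at about 120 mm, centred within about 3 mm of where they should be and with no visible turn. That is close to the limit of the camera calibration.
- **Other things:** the before/after scene picture showed changes only at the two monitors, the arm and its shadow. The yellow monitor, the turquoise look-alike and the other things looked untouched.
- **Forces:** every wrist force I read was about 2 N or less, at the end of each move.
- **Time:** I handed in at about 23 s, with the gripper about 24 cm above the desk and touching nothing.

Two things went less smoothly:

- **Joint limit:** on the way to the orange monitor the last joint ran to the end of its range and the arm stalled. I turned the tool half a turn and carried on, and nothing was touched.
- **Tilt readings:** the tilt angles estimated from depth came out low near the tipping point, so there I judged the tilt from the height and reach of the panel's top edge instead.

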